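Wedge up the rocking welding-jig box

TASK

The steel jig box rocks because one foot is short: press down on its top over that foot to feel it rock. Then push the wooden wedge along the table, thin end first, under that foot until it is just snug, the box standing level where it is, and press that corner firmly again (about 10 N, for a second) to prove that it no longer rocks. Only touch and push, lift nothing, leave the hammer, brush and pipe alone, and finish clear of everything.

Things in the scene. Friction and masses are not known exactly. Their poses are not given: they have to be found in the camera images.
- jig_box: Loose low steel box, 264 x 184 mm in plan, 2.8 to 4.2 kg, flat top 68 mm and case underside 22 mm above the table; a 36 mm high dark steel block sits on its (+x, -y) corner. Four round-ended feet, 24 mm diameter, at x +-112, y +-74 mm; the near left one (-112, +74) is too short, so the box rests level on the other three. Turned up to 0.3 rad. Origin: at table level under its centre; x along its length, z up.
- press_point (a point): Point on the box's flat top (68 mm up) right over the short foot, 20 mm from one edge and 18 mm from the other: where to press. Above 4 to 7 N pressed here, an unwedged box tips until the short foot meets the table: this point sinks by the foot's shortness, 6 to 11 mm, the box tilting 0.05 to 0.09 rad. Let go, it falls back level.
- short_foot_end (a point): Centre of the 12 mm radius ball that ends the short foot; the foot's lowest point is 12 mm below it and hangs 6 to 11 mm (new each time) above the table. It lies 18 mm inside the box's +y side and 20 mm inside its -x end.
- wedge: Loose wooden wedge, 110 x 60 mm, 90 g, 22 mm high at the blunt heel, 2 mm at the thin end, an even slope between. It lies on the box's +y side, thin end 35 to 75 mm from the foot's centre, within 15 mm to either side and 0.25 rad of pointing along box -y. Origin: centre of underside; +x to the thin end (heel face at x -55 mm). Once it meets the foot, pushing takes about 4 to 8 N more.
- wedge_face: Frame on the wedge's sloping top: origin at its middle, 12 mm above the wedge's underside; x down the slope to the thin end, y across, z square out of the face. The short foot touches the wedge when short_foot_end has z = 12 mm here. The wedge holds by friction.
- chipping_hammer: Hammer lying on the table to the left of the work, about 0.25 m long; a bystander, origin at the underside. Leave alone.
- wire_brush: Brush with wooden handle lying near the robot on the right; a bystander. Leave alone.
- pipe_offcut: Steel pipe offcut, 60 mm diameter and 60 mm high, standing on end beyond the work; a bystander, origin at its underside. Leave alone.
Things that resemble listed ones, but are neither listed nor needed, are in the scene too. Of the things like the wedge, leave any that is blue, green or red; of the rest the smaller one is meant.

How it is judged:
On the way, in this order (a step that is already met when the one before it is completed fails the run):
1. the corner over the short foot is pressed by the fingers and the box is felt to rock (tilts more than 0.03 rad) (contact force between the fingers and jig_box above 2 N and angle between jig_box's own z axis and vertical above 0.03 rad and height (world z) of press_point below 0.066 m), for 0.1 s.
2. the wedge is snug under the short foot (gap under 1.8 mm) with the box level to 0.015 rad (z of short_foot_end in the frame of wedge_face below 0.0138 m and y of short_foot_end in the frame of wedge_face between -0.025 and 0.025 m and x of short_foot_end in the frame of wedge_face between -0.05 and 0.05 m and angle between jig_box's own z axis and vertical below 0.015 rad), for 0.2 s.
3. the fingers press the same corner with more than 8 N and the box does not rock (tilt stays under 0.015 rad) (all of step 2 and contact force between the fingers and jig_box above 8 N and horizontal distance between the grasp point and press_point below 0.06 m), for 0.3 s.
At the end, for the whole second after the job is handed in: The wedge lies flat on the table under the short foot, the foot within 25 mm of the wedge's centre line and within 1.8 mm of its sloping face; the box is level to 0.015 rad, at rest, and within 25 mm of where it stood (all of step 2 and distance of jig_box from where it was at the start of the episode below 0.025 m and height (world z) of wedge below 0.006 m and angle between wedge's own z axis and vertical below 0.06 rad and linear speed of each of jig_box, wedge below 0.01 m/s); the robot touches nothing.
It fails at once if the wedge is lifted or tipped (height (world z) of wedge above 0.012 m or angle between wedge's own z axis and vertical above 0.3 rad).
It fails at once if the jig box is lifted or shoved more than 30 mm (height (world z) of jig_box above 0.02 m or distance of jig_box from where it was at the start of the episode above 0.03 m).
It fails at once if the hammer, brush or pipe offcut is moved more than 20 mm (distance of any of chipping_hammer, wire_brush, pipe_offcut from where it was at the start of the episode above 0.02 m).
It also fails if it takes over 69 s, if anything falls off the work surface, if the arm or the gripper's body presses on something with over 40 N, if the wrist force passes 120 N, or if a joint passes its speed limit or range.

ROBOT

A 6-joint arm with a two-finger parallel gripper is mounted at the origin on the work surface. World frame = base frame: x ahead of the robot, y to its left, z up, the work surface at z = 0. Lengths are in m, angles in rad, forces in N, time in s.
With the tool pointing down it reaches from about 0.325 to 0.9 m from the base axis. Payload 6.1 kg.
Tool frame: the origin (TCP) lies midway between the tips of the shut fingers; the grasp point (between the pads) lies 19 mm behind it; z points along the fingers, x is the direction in which the jaws open and shut, and the axes are right-handed (so a half turn about z gives the same grasp; the last joint's range is limited). The gripper opens to 87 mm and grips with 3 to 60 N. Pads are 19 mm wide; open, the fingers measure 117 mm over their backs; the gripper's body (75 mm by 190 mm) begins 51 mm behind the grasp point.
Start: joints at [1.18, 0.22, 1.526, -0, 1.395, -0.126], TCP at [0.164, 0.603, 0.188] pointing down, gripper open.
Joint ranges: [-2.98, 2.98], [-0.91, 2.08], [0.09, 2.57], [-1.24, 4.39], [0.2, 2.65], [-2.68, 2.68]. Speed limits (rad/s): [2.57, 2.57, 3.01, 3.14, 3.14, 3.14].

INTERFACE

Orientations are given as a rotation vector (axis times angle).
In Python, from plant import r gives the robot as it stands.
- The arm moves only by the tool apply_moves, never from a script. Its argument "moves" is a list of rows, each an object with "delta_pos": the shift along the world's x, y, z in mm, a list of three; "turn": the turn, a rotation vector about the world's x, y, z in rad, a list of three. In form: [{"delta_pos": [tx, ty, tz], "turn": [rx, ry, rz]}, ...]. A call has 1 to 20 rows; each row shifts and turns the pose as measured when the row begins; what a row does not reach is not made up. A row lasts 1/12 s, in which the tool goes at most 41.7 mm and 7.16 degrees, less where a joint would pass 70% of its speed; a pose out of reach is approached as far as the arm can. A call is refused whole if a number of a shift passes 41.7 or a number of a turn 0.125, either way. A call with a gripper value outside its range is refused whole. "grip" is the opening in per cent of the stroke, from 0 (shut) to 100 (fully open), set as the call begins (left out, the last holds). The fingers move at their own pace and stop on an object; "grip_force" is the grip in N (left out, the last holds). Time passes only in rows, so rows that do not move let the fingers close. It gives the time, the measured TCP pose, the force and the opening at its end, in the units of the state.
- r.read_state(): the state, without advancing time (a new reading comes with each control period).
- r.camera(name): name is "scene" or "top" or "wrist"; returns a dict with "frame" (420x560x3 uint8, red, green, blue), "depth" (420x560 float32, m along the optical axis (not along the pixel's ray), 0 where there is no reading), "fx", "fy", "cx", "cy" (pixels), "k1" (the pictures are not rectified: a ray, as slopes to the right and down, at radius r is drawn at 1 + k1 r^2 times it, then the intrinsics apply), "R" (3x3) and "t" (3): a world point X has camera coordinates R X + t. Camera axes: x right, y down, z forward; pixel columns grow to the right and rows downward; lengths in m; the calibration is good to about 2 mm. A picture is of the moment at which its call begins.
- r.job_done(): hands the job in, once; it reports no verdict.
The state is a dict: "clock": time; "qpos": joint angles; "joint_velocities": joint speeds; "joint_torque": joint torques, N m; "ee_pos": TCP position; "eef_rot": TCP orientation; "wrist_force": force on the tool from outside, world axes, zero at the start; "wrist_torque": the same for the moment, N m; "grip_width": opening from 0.0 (shut) to 1.0 (fully open).
Only numpy, scipy, OpenCV 4.12 (cv2) and the standard library are available. Lean on these libraries where they do the work, as an engineer would, in place of code of your own. Each camera call takes 0.05 s, during which the arm holds its last target. There are 200 camera calls.

## Working session

There is one attempt and no reset: what is moved stays moved. The work goes in short steps, Python scripts to look and compute and a tool call to move; the robot and the scene stay as the last step left them, time stands still between calls to the robot, and variables do not carry over. Pictures are saved under pics/ and viewed, about 8 in all and at most 12, crops included, and the job is handed in when it is done.

Besides the shell and the picture viewer there is one more tool, called after "Call:" as a command line: name --argument value ..., lists and objects as JSON in quotes. apply_moves: Moves the arm, as the interface text tells. Its arguments: {"type":"object","properties":{"moves":{"type":"array","items":{"type":"object","properties":{"delta_pos":{"type":"array","items":{"type":"number"}},"turn":{"type":"array","items":{"type":"number"}}}}},"grip":{"type":"number"},"grip_force":{"type":"number"}},"required":["moves"]}

```bash
mkdir -p pics; cat > h.py <<'E'
from plant import r
import numpy as np, cv2
def snap(n,f):
    c=r.camera(n); cv2.imwrite('pics/'+f,c['frame'][:,:,::-1]); np.savez('pics/'+f[:-4]+'.npz',**c); return c
def ray(c,u,v):
    K=np.array([[c['fx'],0,c['cx']],[0,c['fy'],c['cy']],[0,0,1.]])
    p=cv2.undistortPoints(np.array([[[u,v]]],float),K,np.array([float(c['k1']),0,0,0]))[0,0]
    return -c['R'].T@c['t'], c['R'].T@np.array([p[0],p[1],1])
def onz(c,u,v,z):
    o,d=ray(c,u,v); return o+d*(z-o[2])/d[2]
def cloud(c):
    H,W=c['depth'].shape
    K=np.array([[c['fx'],0,c['cx']],[0,c['fy'],c['cy']],[0,0,1.]])
    g=np.stack(np.meshgrid(np.arange(W),np.arange(H)),-1).reshape(-1,1,2).astype(float)
    p=cv2.undistortPoints(g,K,np.array([float(c['k1']),0,0,0]))[:,0]
    P=np.c_[p,np.ones(len(p))]*c['depth'].reshape(-1,1)
    return ((P-c['t'])@c['R']).reshape(H,W,3)
E
python3 - <<'E'
from h import *
a=snap('top','top1.png');b=snap('scene','sc1.png')
s=r.read_state();print(s)
for c in(a,b):print(-c['R'].T@c['t'],c['R'][2],c['fx'],c['k1'])
cv2.imwrite('pics/both.png',cv2.resize(np.hstack([a['frame'],b['frame']])[:,:,::-1],(800,300)))
E
```

```text
{'clock': 0.1, 'qpos': array([ 1.17992468e+00,  2.21115777e-01,  1.52748606e+00, -6.02260433e-06,
        1.39473426e+00, -1.26083250e-01]), 'joint_velocities': array([-3.19416918e-05, -1.19722005e-03, -2.60259215e-03,  2.29622140e-03,
       -1.20108130e-03, -6.87399831e-04]), 'joint_torque': array([ 1.71812000e-03, -4.95943201e+01, -3.88522339e+01,  7.01559079e-02,
        5.14726457e-02,  3.08636317e-06]), 'ee_pos': array([0.16332217, 0.60263799, 0.18667186]), 'eef_rot': array([ 2.49454631e+00,  1.90821840e+00, -2.36178410e-03]), 'wrist_force': array([-0.26665939, -0.21345494, -0.76021339]), 'wrist_torque': array([-0.00916425,  0.04978156, -0.05780839]), 'grip_width': 1.0022593624304517}
[0.3373452  0.04748173 1.49426607] [ 0.13926893 -0.01664473 -0.9901147 ] 446.05689380486876 -0.04564290559730072
[ 1.62528618 -0.20297826  0.94861147] [-0.77022857  0.16617477 -0.6157385 ] 435.03278285274865 -0.14209185848935785
```

View pics/top1.png

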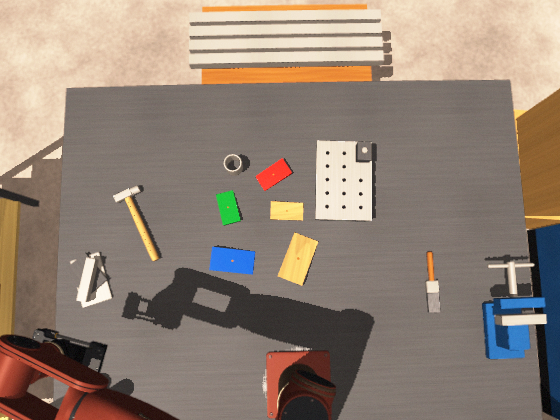

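View pics/sc1.png

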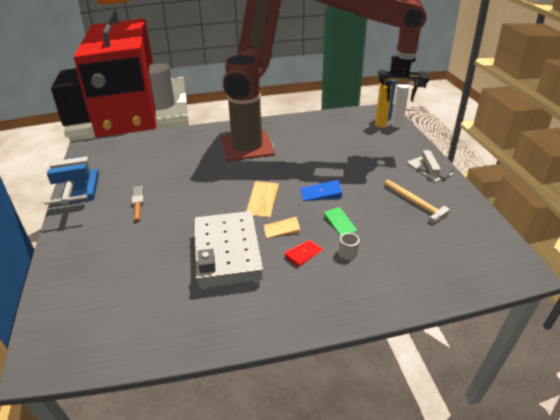

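The top view shows the box at (345,181) with its block at (364,151) and the small yellow wedge at (287,211). The larger yellow one at (298,259) is a decoy.

```bash
python3 - <<'E'
from h import *
c=dict(np.load('pics/top1.npz'));P=cloud(c);f=c['frame']
hsv=cv2.cvtColor(f,cv2.COLOR_RGB2HSV)
# box top
m=((P[...,2]>.05)&(P[...,2]<.085)).astype(np.uint8); m[:130]=0;m[232:]=0;m[:,:305]=0;m[:,385:]=0
g=((f.min(2)>130)).astype(np.uint8);g[:130]=0;g[232:]=0;g[:,:305]=0;g[:,385:]=0
for k in(m,g):
    k=cv2.morphologyEx(k,cv2.MORPH_CLOSE,np.ones((9,9)))
    ct=max(cv2.findContours(k,0,2)[0],key=cv2.contourArea)
    q=np.array([onz(c,*p[0],.068)[:2] for p in ct],np.float32);R=cv2.minAreaRect(q)
    print('box',R,cv2.boxPoints(R).round(4).tolist(), np.median(P[k>0][:,2]))
y=((hsv[...,0]>12)&(hsv[...,0]<32)&(hsv[...,1]>90)&(hsv[...,2]>120)).astype(np.uint8)
y[:190]=0;y[290:]=0;y[:,:262]=0;y[:,330:]=0
for ct in cv2.findContours(y,0,1)[0]:
    if cv2.contourArea(ct)<100: continue
    q=np.array([onz(c,*p[0],.01)[:2] for p in ct],np.float32);R=cv2.minAreaRect(q)
    print('w',R,cv2.boxPoints(R).round(4).tolist())
x0=f[160:240,250:350];cv2.imwrite('pics/crop1.png',cv2.resize(x0[:,:,::-1],None,fx=7,fy=7,interpolation=2))
for col in range(266,308,3): print(col,P[211,col].round(4))
E
```

```text
box ((0.6559380292892456, -0.16540655493736267), (0.18290716409683228, 0.26527512073516846), 86.9316635131836) [[0.5185999870300293, -0.24959999322891235], [0.7835000157356262, -0.2637999951839447], [0.7932999730110168, -0.0812000036239624], [0.5284000039100647, -0.06700000166893005]] 0.06676982851135896
box ((0.6561168432235718, -0.16569244861602783), (0.1824711263179779, 0.2653734087944031), 87.04812622070312) [[0.5188999772071838, -0.25], [0.7839000225067139, -0.2635999917984009], [0.7932999730110168, -0.08139999955892563], [0.5282999873161316, -0.06769999861717224]] 0.06680504690985029
w ((0.4054674506187439, -0.011448435485363007), (0.08794920891523361, 0.1576077938079834), 67.4952163696289) [[0.3158000111579895, -0.021900000050663948], [0.46140000224113464, -0.08219999819993973], [0.4950999915599823, -0.0010000000474974513], [0.34950000047683716, 0.059300001710653305]]
w ((0.5672709941864014, 0.022564943879842758), (0.11225607246160507, 0.06305964291095734), 86.49163818359375) [[0.5324000120162964, -0.03150000050663948], [0.595300018787384, -0.03539999946951866], [0.6021999716758728, 0.07670000195503235], [0.5392000079154968, 0.08049999922513962]]
266 [ 0.5684  0.0915 -0.0017]
269 [0.5668 0.0812 0.0069]
272 [0.5646 0.0709 0.0195]
275 [0.5644 0.0608 0.0193]
278 [0.5649 0.0508 0.0145]
281 [0.5642 0.0408 0.0175]
284 [0.5645 0.0307 0.0144]
287 [0.5649 0.0205 0.0101]
290 [0.5647 0.0104 0.0095]
293 [5.646e-01 3.000e-04 9.100e-03]
296 [ 0.5648 -0.0099  0.006 ]
299 [ 0.5657 -0.0204 -0.0017]
302 [ 0.5646 -0.0303  0.0039]
305 [ 0.5659 -0.041  -0.0062]
```

View pics/crop1.png

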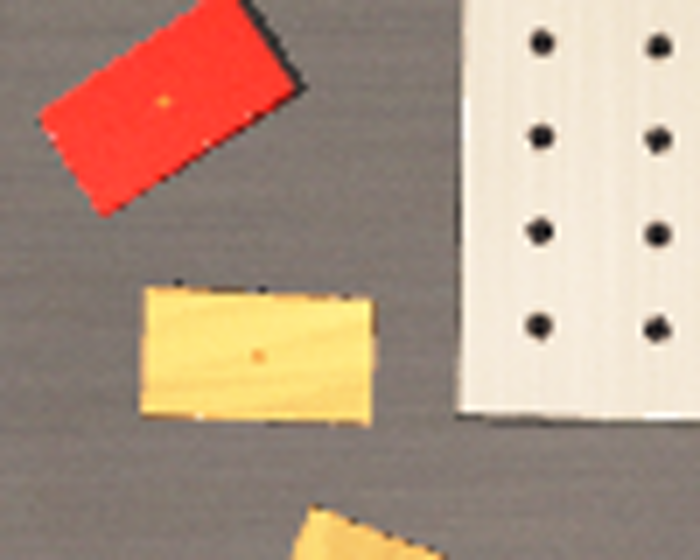

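The wedge has its heel at +y. Its centre is (0.567, 0.0225), and the short foot is at about (0.548, -0.086). Next I move above the press point with the fingers shut.

Call:
apply_moves --moves '[{"delta_pos": [20, -36, 0], "turn": [0, 0, -0.072]}, {"delta_pos": [20, -36, 0], "turn": [0, 0, -0.072]}, {"delta_pos": [20, -36, 0], "turn": [0, 0, -0.072]}, {"delta_pos": [20, -36, 0], "turn": [0, 0, -0.072]}, {"delta_pos": [20, -36, 0], "turn": [0, 0, -0.072]}, {"delta_pos": [20, -36, 0], "turn": [0, 0, -0.072]}, {"delta_pos": [20, -36, 0], "turn": [0, 0, -0.072]}, {"delta_pos": [20, -36, 0], "turn": [0, 0, -0.072]}, {"delta_pos": [20, -36, 0], "turn": [0, 0, -0.072]}, {"delta_pos": [20, -36, 0], "turn": [0, 0, -0.072]}, {"delta_pos": [20, -36, 0], "turn": [0, 0, -0.072]}, {"delta_pos": [20, -36, 0], "turn": [0, 0, -0.072]}, {"delta_pos": [20, -36, 0], "turn": [0, 0, -0.072]}, {"delta_pos": [20, -36, 0], "turn": [0, 0, -0.072]}, {"delta_pos": [20, -36, 0], "turn": [0, 0, -0.072]}, {"delta_pos": [20, -36, 0], "turn": [0, 0, -0.072]}, {"delta_pos": [20, -36, 0], "turn": [0, 0, -0.072]}, {"delta_pos": [20, -36, 0], "turn": [0, 0, -0.072]}, {"delta_pos": [20, -36, 0], "turn": [0, 0, -0.072]}]' --grip 0

```text
clock: 1.68
ee_pos: [0.5333, -0.0938, 0.1773]
eef_rot: [-3.132, 0.181, 0.014]
wrist_force: [1.2, -0.4, 0.7]
grip_width: 0.01
```

```bash
python3 - <<'E'
from h import *
a=snap('wrist','wr1.png');s=r.read_state();print(s['ee_pos'],s['eef_rot'],s['wrist_force'],-a['R'].T@a['t'],a['R'][2])
E
```

```text
[ 0.53606821 -0.10050469  0.17697533] [ 3.13532389 -0.19407014 -0.01088081] [-1.49424131 -5.34496721  1.16790053] [ 0.54375191 -0.01206136  0.37490287] [-0.04319663 -0.29530118 -0.95442719]
```

View pics/wr1.png

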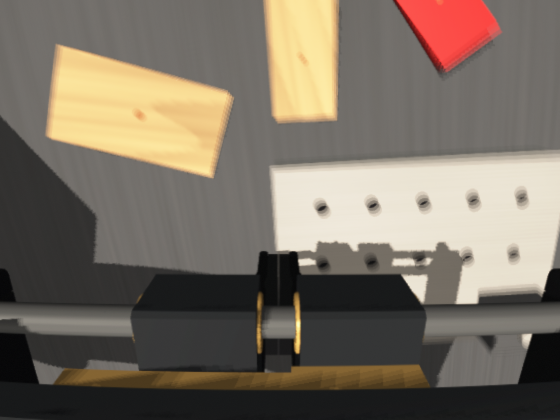

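The close view shows the box's near-left corner at (271,167) and its +y edge running to (555,153). The wedge's thin end runs from (272,122) to (337,120), with its sides going up the picture.

```bash
python3 - <<'E'
from h import *
c=dict(np.load('pics/wr1.npz'))
k=onz(c,271,167,.068);e=onz(c,555,153,.068);print(k,e)
ax=(e-k)[:2];ax/=np.linalg.norm(ax);ay=np.array([-ax[1],ax[0]]);print('foot',k[:2]+.02*ax-.018*ay,'yaw',np.arctan2(*ax[::-1]))
a,b=onz(c,272,122,.002),onz(c,337,120,.002);print('thin',a,b,(a+b)/2)
print('heelward sides',onz(c,265,0,.017),onz(c,339,0,.017))
s=r.read_state();print(s['ee_pos'],s['wrist_force'])
E
```

```text
[ 0.52826564 -0.0687514   0.068     ] [ 0.77581239 -0.08271642  0.068     ]
foot [ 0.54722005 -0.08784931] yaw -0.05635393650073754
thin [ 0.53138889 -0.03578252  0.002     ] [ 0.59609764 -0.04106737  0.002     ] [ 0.56374326 -0.03842495  0.002     ]
heelward sides [0.53840197 0.07239975 0.017     ] [0.60381459 0.0650636  0.017     ]
[ 0.53606821 -0.10050469  0.17697533] [-1.49424131 -5.34496721  1.16790053]
```

Call:
apply_moves --moves '[{"delta_pos": [5, 6, -30], "turn": [0, 0, 0.06]}, {"delta_pos": [4, 5, -30]}, {"delta_pos": [0, 0, -15]}, {"delta_pos": [0, 0, 0]}, {"delta_pos": [0, 0, 0]}]'

```text
invalid input
```

Call:
apply_moves --moves '[{"delta_pos": [5, 6, -30], "turn": [0, 0, 0.06]}, {"delta_pos": [4, 5, -30], "turn": [0, 0, 0]}, {"delta_pos": [0, 0, -15], "turn": [0, 0, 0]}, {"delta_pos": [0, 0, 0], "turn": [0, 0, 0]}, {"delta_pos": [0, 0, 0], "turn": [0, 0, 0]}]'

```text
clock: 2.15
ee_pos: [0.5459, -0.0949, 0.0981]
eef_rot: [3.139, -0.11, -0.012]
wrist_force: [-0.1, 1.3, 0.7]
grip_width: 0.008
```

Call:
apply_moves --moves '[{"delta_pos": [1, 4, -10], "turn": [0, 0, 0]}, {"delta_pos": [1, 4, -10], "turn": [0, 0, 0]}, {"delta_pos": [0, 1, 0], "turn": [0, 0, 0]}, {"delta_pos": [0, 0, 0], "turn": [0, 0, 0]}]'

```text
clock: 2.48
ee_pos: [0.5493, -0.0845, 0.0793]
eef_rot: [3.138, -0.108, -0.007]
wrist_force: [0.1, -0.5, 1.2]
grip_width: 0.009
```

Call:
apply_moves --moves '[{"delta_pos": [0, 0, -4], "turn": [0, 0, 0]}, {"delta_pos": [0, 0, -4], "turn": [0, 0, 0]}, {"delta_pos": [0, 0, -3], "turn": [0, 0, 0]}]'

```text
clock: 2.73
ee_pos: [0.5511, -0.0843, 0.07]
eef_rot: [3.137, -0.106, -0.0]
wrist_force: [-0.0, 0.3, 0.0]
grip_width: 0.002
```

Call:
apply_moves --moves '[{"delta_pos": [-3, -2, -3], "turn": [0, 0, 0]}, {"delta_pos": [0, 0, -3], "turn": [0, 0, 0]}, {"delta_pos": [0, 0, -3], "turn": [0, 0, 0]}]'

```text
clock: 2.98
ee_pos: [0.5482, -0.0867, 0.0606]
eef_rot: [3.137, -0.106, 0.001]
wrist_force: [0.2, 0.2, 0.2]
grip_width: 0.004
```

Call:
apply_moves --moves '[{"delta_pos": [0, 0, -2], "turn": [0, 0, 0]}, {"delta_pos": [0, 0, -1], "turn": [0, 0, 0]}]'

```text
clock: 3.15
ee_pos: [0.5477, -0.0869, 0.0567]
eef_rot: [3.137, -0.107, 0.0]
wrist_force: [0.1, -0.4, 0.9]
grip_width: 0.004
```

```bash
python3 - <<'E'
from h import *
s=r.read_state();print(s['ee_pos'],s['wrist_force'])
a=snap('scene','sc2.png');s=r.read_state();print(s['ee_pos'],s['wrist_force'],s['wrist_torque'])
x=a['frame'][190:300,170:330];cv2.imwrite('pics/crop2.png',cv2.resize(x[:,:,::-1],None,fx=5,fy=5,interpolation=2))
E
```

```text
[ 0.54768664 -0.08692692  0.05670253] [ 0.07063489 -0.44041164  0.90372246]
[ 0.54751806 -0.08686953  0.05651631] [ 0.12342822 -0.29020628  0.43801341] [-0.13615517  0.08007788 -0.02635194]
```

View pics/crop2.png

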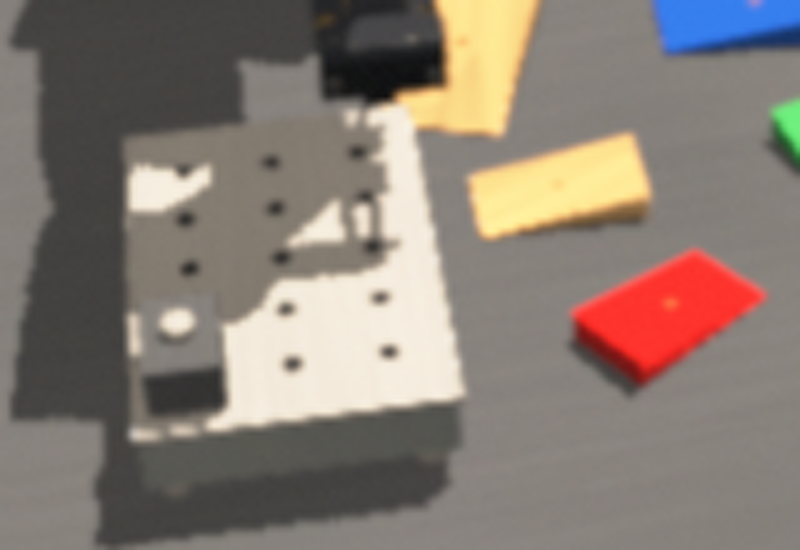

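```bash
python3 - <<'E'
from h import *
def proj(c,X):
    K=np.array([[c['fx'],0,c['cx']],[0,c['fy'],c['cy']],[0,0,1.]])
    return cv2.projectPoints(np.array([X],float),cv2.Rodrigues(c['R'])[0],c['t'],K,np.array([float(c['k1']),0,0,0]))[0].ravel()
c=dict(np.load('pics/sc2.npz'));s=r.read_state()['ee_pos']
for X in (s,s+[0,0,.07],[.5475,-.087,.068],[.528,-.0687,.068]): print(((proj(c,X)-[170,190])*5).round())
P=cloud(c)
for v in(205,208,210,212,214,216,218): print(v,[P[v,u].round(3).tolist() for u in (240,246,252)])
w=dict(np.load('pics/wr1.npz'));print(proj(w,[.536,-.1005,.177]))
t=snap('top','top2.png');T=cloud(t);m=(abs(T[...,0]-.656)<.16)&(abs(T[...,1]+.165)<.12)&(T[...,2]>.03)&(T[...,2]<.08)
Q=T[m];A=np.c_[Q[:,:2],np.ones(len(Q))];
for _ in range(3):
    k=np.linalg.lstsq(A,Q[:,2],rcond=None)[0];e=abs(A@k-Q[:,2])<.006;A,Q=A[e],Q[e]
print('plane',k)
w2=snap('wrist','wr2.png')
E
```

```text
[380. 137.]
[372.  51.]
[378. 124.]
[401. 101.]
205 [[0.633, -0.11, 0.177], [0.636, -0.093, 0.176], [0.639, -0.076, 0.175]]
208 [[0.635, -0.111, 0.168], [0.636, -0.094, 0.165], [0.638, -0.077, 0.164]]
210 [[0.433, -0.093, -0.001], [0.558, -0.086, 0.095], [0.453, -0.053, 0.007]]
212 [[0.526, -0.102, 0.065], [0.532, -0.083, 0.066], [0.459, -0.055, 0.004]]
214 [[0.54, -0.104, 0.068], [0.541, -0.085, 0.065], [0.55, -0.067, 0.069]]
216 [[0.548, -0.105, 0.067], [0.553, -0.087, 0.067], [0.561, -0.068, 0.07]]
218 [[0.56, -0.107, 0.068], [0.558, -0.088, 0.063], [0.568, -0.07, 0.068]]
[285.31900439 252.95929946]
plane [ 0.00362447 -0.00407325  0.0635966 ]
```

View pics/wr2.png

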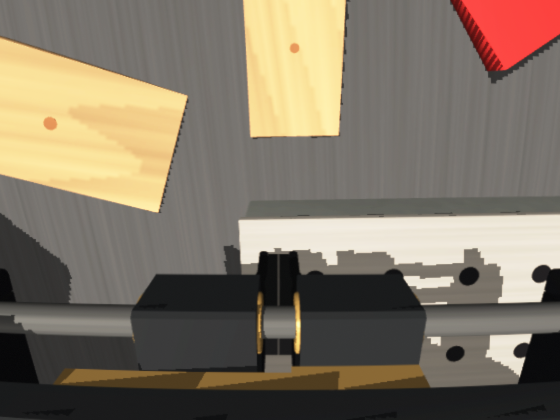

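The box still reads level at 67 mm with no force, and the scene view puts the fingertip at about (246,211), around 15–25 mm above the box. The reported TCP height disagrees with that, so I check it against depth.

```bash
python3 - <<'E'
from h import *
for n in('wr1','wr2'):
    c=dict(np.load(f'pics/{n}.npz'));P=cloud(c);print(n,-c['R'].T@c['t'])
    for v,u in((60,400),(100,220),(180,420),(180,150),(235,350),(235,500),(230,450)): print(v,u,P[v,u].round(4),c['frame'][v,u])
    print('finger',[ (v,P[v,270].round(3).tolist()) for v in (256,262,268,285)])
s=r.read_state();print(s['clock'],s['ee_pos'],s['qpos'])
c=dict(np.load('pics/sc2.npz'));P=cloud(c)
for v in range(206,222):print(v,P[v,242:252,2].round(3), P[v,242:252,0].round(3))
E
```

```text
wr1 [ 0.54375191 -0.01206136  0.37490287]
60 400 [0.6613 0.0094 0.0007] [114 111 107]
100 220 [ 0.4833 -0.0086  0.0044] [248 218 148]
180 420 [ 0.655  -0.0942  0.0681] [234 227 211]
180 150 [ 0.395  -0.0805 -0.001 ] [116 113 109]
235 350 [ 0.5915 -0.1381  0.0683] [238 231 217]
235 500 [ 0.7298 -0.154   0.0686] [232 225 207]
230 450 [ 0.6828 -0.1439  0.0677] [235 228 212]
finger [(256, [0.53, -0.084, 0.216]), (262, [0.53, -0.085, 0.221]), (268, [0.53, -0.084, 0.228]), (285, [0.531, -0.084, 0.244])]
wr2 [ 0.55237787 -0.00317491  0.25378864]
60 400 [6.337e-01 1.330e-02 1.000e-04] [117 114 109]
100 220 [ 5.133e-01 -4.600e-03  5.000e-04] [120 116 112]
180 420 [ 6.502e-01 -6.880e-02  3.000e-04] [118 113 109]
180 150 [ 0.4582 -0.055   0.0042] [250 226 153]
235 350 [ 0.5869 -0.0801  0.0673] [240 234 220]
235 500 [ 0.6726 -0.0864  0.0669] [236 229 213]
230 450 [ 0.6426 -0.0809  0.0677] [235 228 212]
finger [(256, [0.543, -0.078, 0.093]), (262, [0.544, -0.077, 0.101]), (268, [0.544, -0.078, 0.106]), (285, [0.544, -0.077, 0.123])]
3.3 [ 0.54783116 -0.08686573  0.05699951] [-0.29742954  0.185359
[... 1399 characters left out ...]
0.551 0.549 0.549 0.554 0.553 0.558 0.552 0.558 0.556 0.554]
217 [0.067 0.069 0.066 0.066 0.07  0.068 0.066 0.066 0.067 0.073] [0.555 0.558 0.556 0.556 0.562 0.56  0.559 0.559 0.561 0.569]
218 [0.066 0.066 0.071 0.067 0.063 0.066 0.068 0.064 0.068 0.067] [0.559 0.56  0.566 0.562 0.558 0.562 0.565 0.562 0.567 0.567]
219 [0.066 0.07  0.067 0.067 0.068 0.065 0.067 0.067 0.069 0.067] [0.563 0.569 0.566 0.566 0.569 0.566 0.57  0.57  0.573 0.571]
220 [0.067 0.068 0.072 0.068 0.067 0.067 0.068 0.067 0.068 0.068] [0.57  0.571 0.577 0.573 0.573 0.573 0.575 0.575 0.577 0.577]
221 [0.068 0.069 0.068 0.069 0.071 0.067 0.067 0.066 0.065 0.067] [0.576 0.578 0.577 0.579 0.582 0.578 0.579 0.579 0.578 0.581]
```

The fingertip is really about 36 mm above the reported TCP height. Both wrist pictures and the scene depth agree on this, and x and y match. So contact should come at a reported z of about 0.031, and I'll go down by force.

Call:
apply_moves --moves '[{"delta_pos": [0, 0, -8], "turn": [0, 0, 0]}, {"delta_pos": [0, 0, -8], "turn": [0, 0, 0]}, {"delta_pos": [0, 0, -2], "turn": [0, 0, 0]}, {"delta_pos": [0, 0, 0], "turn": [0, 0, 0]}]'

```text
clock: 3.63
ee_pos: [0.5484, -0.087, 0.0377]
eef_rot: [3.136, -0.107, 0.002]
wrist_force: [-0.3, 0.1, -0.9]
grip_width: 0.008
```

Call:
apply_moves --moves '[{"delta_pos": [0, 0, -3], "turn": [0, 0, 0]}, {"delta_pos": [0, 0, -2], "turn": [0, 0, 0]}]'

```text
clock: 3.8
ee_pos: [0.5482, -0.0868, 0.0322]
eef_rot: [3.137, -0.106, 0.001]
wrist_force: [-4.1, 3.5, 7.2]
grip_width: 0.005
```

Call:
apply_moves --moves '[{"delta_pos": [0, 0, -2], "turn": [0, 0, 0]}, {"delta_pos": [0, 0, -2], "turn": [0, 0, 0]}, {"delta_pos": [0, 0, -2], "turn": [0, 0, 0]}, {"delta_pos": [0, 0, -1], "turn": [0, 0, 0]}]'

```text
clock: 4.13
ee_pos: [0.5466, -0.084, 0.0266]
eef_rot: [-3.138, 0.106, 0.006]
wrist_force: [-1.7, -0.0, 5.7]
grip_width: 0.007
```

```bash
cat > tilt.py <<'E'
from h import *
t=r.camera('top');T=cloud(t);m=(abs(T[...,0]-.656)<.16)&(abs(T[...,1]+.165)<.12)&(T[...,2]>.03)&(T[...,2]<.08)
Q=T[m];A=np.c_[Q[:,:2],np.ones(len(Q))]
for _ in range(3):
    k=np.linalg.lstsq(A,Q[:,2],rcond=None)[0];e=abs(A@k-Q[:,2])<.006;A,Q=A[e],Q[e]
s=r.read_state()
print('slope',k[:2].round(4),'z@press',k@[.5475,-.087,1],s['clock'],s['ee_pos'],s['wrist_force'])
E
python3 tilt.py
```

```text
slope [ 0.0284 -0.0466] z@press 0.06001639561730384 4.1833 [ 0.54662298 -0.08403318  0.02653289] [-3.44118316  2.46281618  5.33056049]
```

It rocks: the tilt is about 0.055 rad and the press point is at 60 mm. I hold briefly and press to the bottom to measure how short the foot is.

Call:
apply_moves --moves '[{"delta_pos": [0, 0, -2], "turn": [0, 0, 0]}, {"delta_pos": [0, 0, -1.5], "turn": [0, 0, 0]}, {"delta_pos": [0, 0, -1], "turn": [0, 0, 0]}]'

```text
clock: 4.43
ee_pos: [0.5465, -0.0837, 0.0259]
eef_rot: [-3.138, 0.105, 0.008]
wrist_force: [-4.9, 0.4, 7.6]
grip_width: 0.005
```

```bash
python3 tilt.py
```

```text
slope [ 0.0298 -0.0531] z@press 0.059201187162444116 4.4833 [ 0.54643325 -0.08368336  0.02580487] [-5.01712106  1.57084279 10.05422568]
```

Call:
apply_moves --moves '[{"delta_pos": [0, 0, 4], "turn": [0, 0, 0]}, {"delta_pos": [0, 0, 6], "turn": [0, 0, 0]}, {"delta_pos": [0, 0, 15], "turn": [0, 0, 0]}, {"delta_pos": [0, 0, 30], "turn": [0, 0, 0]}, {"delta_pos": [4, 30, 15], "turn": [0, 0, 0]}, {"delta_pos": [4, 40, 0], "turn": [0, 0, 0]}, {"delta_pos": [4, 40, 0], "turn": [0, 0, 0]}, {"delta_pos": [5, 40, 0], "turn": [0, 0, 0]}, {"delta_pos": [5, 40, 0], "turn": [0, 0, 0]}, {"delta_pos": [0, 0, 0], "turn": [0, 0, 0]}, {"delta_pos": [0, 0, 0], "turn": [0, 0, 0]}]' --grip 22

```text
clock: 5.4
ee_pos: [0.5718, 0.1128, 0.1049]
eef_rot: [-3.137, 0.114, -0.009]
wrist_force: [-0.0, 0.1, -0.2]
grip_width: 0.221
```

```bash
python3 tilt.py; python3 - <<'E'
from h import *
c=dict(np.load('pics/wr2.npz'))
a,b=onz(c,250,137,.002),onz(c,340,136,.002);print('thin',a,b,(a+b)/2)
a,b=onz(c,243,0,.013),onz(c,346,0,.013);print('side',a,b,(a+b)/2)
k=onz(c,239,219,.068);print('corner',k)
w=snap('wrist','wr3.png');P=cloud(w);f=w['frame']
print([(v,u,P[v,u].round(3).tolist()) for v in range(244,290,6) for u in (235,250,310,325)])
t=snap('top','top3.png');f=t['frame'];hsv=cv2.cvtColor(f,cv2.COLOR_RGB2HSV)
y=((hsv[...,0]>12)&(hsv[...,0]<32)&(hsv[...,1]>90)&(hsv[...,2]>90)).astype(np.uint8)
y[:190]=0;y[290:]=0;y[:,:262]=0;y[:,330:]=0
for ct in cv2.findContours(y,0,1)[0]:
    if cv2.contourArea(ct)<100: continue
    q=np.array([onz(t,*p[0],.01)[:2] for p in ct],np.float32);R=cv2.minAreaRect(q);print('w',R)
E
```

```text
slope [ 0.0035 -0.0031] z@press 0.06610967262735651 5.45 [0.57179108 0.11280586 0.10501233] [-1.04039346  0.52880517  0.47632589]
thin [ 0.53132109 -0.03044229  0.002     ] [ 0.59272204 -0.03381863  0.002     ] [ 0.56202156 -0.03213046  0.002     ]
side [0.53511305 0.05247728 0.013     ] [0.59660569 0.04855641 0.013     ] [0.56585937 0.05051684 0.013     ]
corner [ 0.52699351 -0.06646628  0.068     ]
[(244, 235, [0.53, 0.071, 0.001]), (244, 250, [0.545, 0.079, 0.022]), (244, 310, [0.595, 0.076, 0.023]), (244, 325, [0.61, 0.065, -0.0]), (250, 235, [0.529, 0.066, 0.001]), (250, 250, [0.545, 0.074, 0.022]), (250, 310, [0.595, 0.07, 0.021]), (250, 325, [0.61, 0.06, 0.001]), (256, 235, [0.529, 0.06, 0.001]), (256, 250, [0.558, 0.123, 0.143]), (256, 310, [0.586, 0.122, 0.146]), (256, 325, [0.61, 0.054, 0.001]), (262, 235, [0.528, 0.054, 0.001]), (262, 250, [0.558, 0.123, 0.148]), (262, 310, [0.586, 0.123, 0.153]), (262, 325, [0.61, 0.047, -0.0]), (268, 235, [0.527, 0.048, 0.001]), (268, 250, [0.559, 0.122, 0.154]), (268, 310, [0.585, 0.121, 0.156]), (268, 325, [0.609, 0.041, -0.0]), (274, 235, [0.553, 0.125, 0.164]), (274, 250, [0.559, 0.123, 0.161]), (274, 310, [0.585, 0.121, 0.161]), (274, 325, [0.609, 0.036, 0.001]), (280, 235, [0.554, 0.124, 0.169]), (280, 250, [0.56, 0.123, 0.166]), (280, 310, [0.585, 0.121, 0.167]), (280, 325, [0.59, 0.122, 0.169]), (286, 235, [0.554, 0.124, 0.173]), (286, 250, [0.56, 0.122, 0.171]), (286, 310, [0.584, 0.121, 0.171]), (286, 325, [0.59, 0.122, 0.175])]
w ((0.40546706318855286, -0.011259689927101135), (0.0878223180770874, 0.1575860232114792), 67.77123260498047)
w ((0.565808117389679, 0.0062043070793151855), (0.0795353576540947, 0.06124166399240494), 85.24720764160156)
```

View pics/wr3.png

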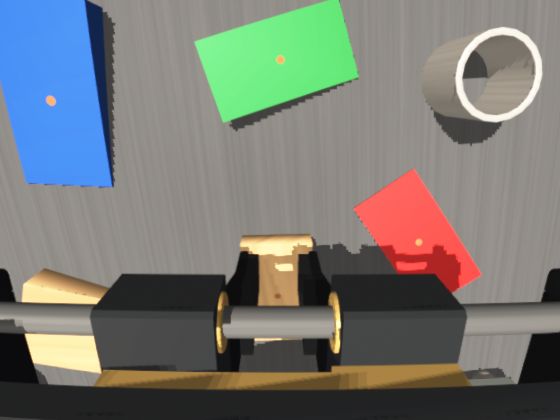

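The fingers are open about 20 mm and sit behind the heel, with the tips really at 142 mm. The wedge lies about 12 mm off the foot line in +x, so I'll turn it about -0.07 rad and steer it while pushing. First I go down with tips aimed at about 9 mm.

Call:
apply_moves --moves '[{"delta_pos": [-1, 0, -30], "turn": [0, 0, -0.035]}, {"delta_pos": [-1, 0, -30], "turn": [0, 0, -0.035]}, {"delta_pos": [-1, 0, -25], "turn": [0, 0, 0]}, {"delta_pos": [-1, 0, -15], "turn": [0, 0, 0]}, {"delta_pos": [0, 0, 0], "turn": [0, 0, 0]}, {"delta_pos": [0, 0, 0], "turn": [0, 0, 0]}]'

```text
clock: 6.05
ee_pos: [0.5693, 0.1002, 0.0034]
eef_rot: [-3.131, 0.255, -0.015]
wrist_force: [0.9, -0.1, 0.9]
grip_width: 0.22
```

Call:
apply_moves --moves '[{"delta_pos": [-1, 2, -12], "turn": [0, 0, 0]}, {"delta_pos": [0, 2, -10], "turn": [0, 0, 0]}, {"delta_pos": [0, 1, -3], "turn": [0, 0, 0]}, {"delta_pos": [0, 0, 0], "turn": [0, 0, 0]}]'

```text
clock: 6.38
ee_pos: [0.5711, 0.103, -0.0204]
eef_rot: [-3.13, 0.261, -0.023]
wrist_force: [-0.8, 1.2, -0.6]
grip_width: 0.218
```

```bash
python3 - <<'E'
from h import *
w=snap('wrist','wr4.png');P=cloud(w)
for v in range(236,292,6): print(v,[P[v,u].round(3).tolist() for u in (235,250,280,310,325)])
s=r.read_state();print(s['ee_pos'],s['wrist_force'])
E
```

```text
236 [[0.55, 0.12, 0.0], [0.558, 0.118, -0.0], [0.573, 0.116, 0.001], [0.588, 0.113, 0.001], [0.596, 0.111, -0.001]]
242 [[0.55, 0.117, 0.001], [0.557, 0.115, 0.0], [0.572, 0.112, -0.0], [0.588, 0.109, -0.001], [0.596, 0.108, 0.001]]
248 [[0.549, 0.113, 0.001], [0.556, 0.111, -0.0], [0.572, 0.109, 0.001], [0.588, 0.106, 0.001], [0.595, 0.105, 0.0]]
254 [[0.548, 0.11, 0.001], [0.558, 0.114, 0.014], [0.571, 0.106, 0.001], [0.586, 0.111, 0.018], [0.595, 0.101, -0.0]]
260 [[0.547, 0.107, 0.001], [0.558, 0.114, 0.022], [0.571, 0.102, 0.001], [0.586, 0.111, 0.025], [0.594, 0.098, -0.0]]
266 [[0.547, 0.103, 0.001], [0.559, 0.114, 0.027], [0.57, 0.098, -0.001], [0.585, 0.112, 0.032], [0.594, 0.094, 0.0]]
272 [[0.553, 0.116, 0.035], [0.559, 0.114, 0.033], [0.57, 0.096, 0.001], [0.585, 0.11, 0.034], [0.594, 0.09, -0.0]]
278 [[0.554, 0.117, 0.042], [0.559, 0.114, 0.039], [0.569, 0.091, 0.0], [0.584, 0.11, 0.04], [0.59, 0.11, 0.042]]
284 [[0.554, 0.117, 0.047], [0.56, 0.114, 0.045], [0.569, 0.088, 0.001], [0.584, 0.11, 0.044], [0.59, 0.111, 0.047]]
290 [[0.554, 0.116, 0.05], [0.56, 0.114, 0.049], [0.568, 0.084, 0.001], [0.583, 0.11, 0.049], [0.589, 0.11, 0.052]]
[ 0.5712513   0.10296704 -0.02011873] [-0.58043113  0.61181739  0.15630134]
```

Call:
apply_moves --moves '[{"delta_pos": [-1, -1, -3], "turn": [0, 0, 0]}, {"delta_pos": [-1, -3, -2], "turn": [0, 0, 0]}, {"delta_pos": [-1, -5, 0], "turn": [0, 0, 0]}, {"delta_pos": [-1, -5, 0], "turn": [0, 0, 0]}, {"delta_pos": [-0.5, -5, 0], "turn": [0, 0, 0]}, {"delta_pos": [-0.5, -5, 0], "turn": [0, 0, 0]}, {"delta_pos": [-0.5, -5, 0], "turn": [0, 0, 0]}]'

```text
clock: 7.02
ee_pos: [0.5673, 0.0728, -0.0232]
eef_rot: [-3.129, 0.257, -0.03]
wrist_force: [-0.0, 0.6, 0.1]
grip_width: 0.223
```

Call:
apply_moves --moves '[{"delta_pos": [-0.7, -5, 0], "turn": [0, 0, 0]}, {"delta_pos": [-0.7, -5, 0], "turn": [0, 0, 0]}, {"delta_pos": [-0.7, -5, 0], "turn": [0, 0, 0]}, {"delta_pos": [-0.7, -5, 0], "turn": [0, 0, 0]}, {"delta_pos": [-0.7, -5, 0], "turn": [0, 0, 0]}, {"delta_pos": [-0.7, -5, 0], "turn": [0, 0, 0]}, {"delta_pos": [-0.7, -5, 0], "turn": [0, 0, 0]}, {"delta_pos": [-0.5, -3, 0], "turn": [0, 0, 0]}, {"delta_pos": [0, 0, 0], "turn": [0, 0, 0]}]'

```text
clock: 7.77
ee_pos: [0.5613, 0.0287, -0.0229]
eef_rot: [-3.129, 0.26, -0.03]
wrist_force: [1.7, 0.5, -0.1]
grip_width: 0.219
```

```bash
cat > wv.py <<'E'
from h import *
import sys
t=r.camera('top');f=t['frame'];hsv=cv2.cvtColor(f,cv2.COLOR_RGB2HSV)
s=r.read_state();print(s['clock'],s['ee_pos'],s['wrist_force'])
np.savez('pics/last.npz',**t)
c=snap('scene',sys.argv[1]);x=c['frame'][190:300,170:330];cv2.imwrite('pics/z_'+sys.argv[1],cv2.resize(x[:,:,::-1],None,fx=5,fy=5,interpolation=2))
f=c['frame'];hsv=cv2.cvtColor(f,cv2.COLOR_RGB2HSV)
y=((hsv[...,0]>12)&(hsv[...,0]<32)&(hsv[...,1]>80)&(hsv[...,2]>90)).astype(np.uint8)
y[:217]=0;y[240:]=0;y[:,:240]=0;y[:,:]*=(np.arange(560)<310)[None].astype(np.uint8)
for ct in cv2.findContours(y,0,1)[0]:
    if cv2.contourArea(ct)<30: continue
    q=cv2.approxPolyDP(ct,2,True)[:,0];print([(p.tolist(),onz(c,*p,.01)[:2].round(4).tolist()) for p in q])
E
python3 wv.py sc3.png
```

```text
7.8167 [ 0.56142251  0.02891845 -0.02285485] [ 0.17267463 -0.26987644  0.82442639]
[([279, 227], [0.5656, 0.0174]), ([272, 226], [0.5553, -0.0039]), ([270, 219], [0.5184, -0.0031]), ([254, 222], [0.5211, -0.0582]), ([256, 235], [0.5866, -0.0632]), ([279, 234], [0.5993, 0.0099])]
```

View pics/z_sc3.png

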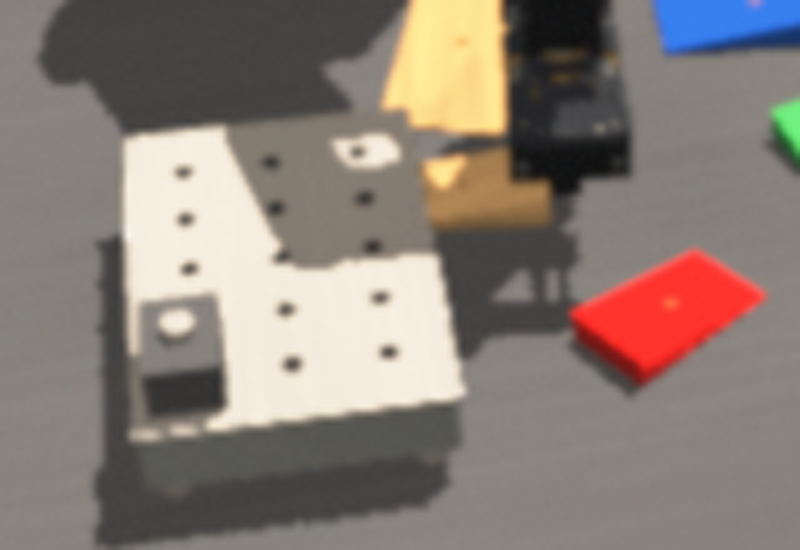

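The wedge is sliding straight, and its thin end is now under the box edge (crop around (430,190)). I continue slowly, watching the force.

Call:
apply_moves --moves '[{"delta_pos": [-0.3, -3, 0], "turn": [0, 0, 0]}, {"delta_pos": [-0.3, -3, 0], "turn": [0, 0, 0]}, {"delta_pos": [-0.3, -3, 0], "turn": [0, 0, 0]}, {"delta_pos": [-0.3, -3, 0], "turn": [0, 0, 0]}, {"delta_pos": [-0.3, -3, 0], "turn": [0, 0, 0]}]'

```text
clock: 8.28
ee_pos: [0.5599, 0.0143, -0.0228]
eef_rot: [-3.129, 0.257, -0.031]
wrist_force: [-0.1, -0.4, -0.6]
grip_width: 0.222
```

Call:
apply_moves --moves '[{"delta_pos": [-0.3, -2, 0], "turn": [0, 0, 0]}, {"delta_pos": [-0.3, -2, 0], "turn": [0, 0, 0]}]'

```text
clock: 8.45
ee_pos: [0.5593, 0.0096, -0.0228]
eef_rot: [-3.129, 0.257, -0.031]
wrist_force: [0.4, 0.4, -1.2]
grip_width: 0.22
```

Call:
apply_moves --moves '[{"delta_pos": [-0.3, -2, 0], "turn": [0, 0, 0]}, {"delta_pos": [-0.3, -1, 0], "turn": [0, 0, 0]}]'

```text
clock: 8.62
ee_pos: [0.5587, 0.0062, -0.0228]
eef_rot: [-3.129, 0.258, -0.031]
wrist_force: [0.2, 2.7, 0.4]
grip_width: 0.218
```

Call:
apply_moves --moves '[{"delta_pos": [0, -1, 0], "turn": [0, 0, 0]}]'

```text
clock: 8.7
ee_pos: [0.5587, 0.0055, -0.0228]
eef_rot: [-3.128, 0.258, -0.031]
wrist_force: [0.5, 3.4, -0.1]
grip_width: 0.225
```

Call:
apply_moves --moves '[{"delta_pos": [0, -1, 0], "turn": [0, 0, 0]}]'

```text
clock: 8.78
ee_pos: [0.5587, 0.0051, -0.0228]
eef_rot: [-3.126, 0.259, -0.031]
wrist_force: [0.5, 4.5, -0.3]
grip_width: 0.218
```

Call:
apply_moves --moves '[{"delta_pos": [0, -1, 0], "turn": [0, 0, 0]}]'

```text
clock: 8.87
ee_pos: [0.5587, 0.0049, -0.0228]
eef_rot: [-3.125, 0.259, -0.031]
wrist_force: [1.1, 5.1, 0.2]
grip_width: 0.217
```

The foot is met: the force rose from 0 to 5 N while the motion stalled. I check the box tilt.

```bash
python3 tilt.py; python3 wv.py sc4.png
```

```text
slope [ 0.0013 -0.0006] z@press 0.06653914602389589 8.9167 [ 0.55867966  0.0048137  -0.0227759 ] [0.43623491 4.91556213 0.46230756]
8.9667 [ 0.55867438  0.00480644 -0.02280499] [-0.27879519  5.58414611  0.84960104]
[([253, 222], [0.5203, -0.0615]), ([256, 235], [0.5866, -0.0632]), ([272, 234], [0.594, -0.012]), ([272, 227], [0.5602, -0.005]), ([265, 227], [0.5548, -0.0274]), ([262, 220], [0.5172, -0.0303])]
```

Call:
apply_moves --moves '[{"delta_pos": [0, -1.5, 0], "turn": [0, 0, 0]}]'

```text
clock: 9.1
ee_pos: [0.5587, 0.0043, -0.0228]
eef_rot: [-3.124, 0.258, -0.031]
wrist_force: [-0.3, 7.9, 0.6]
grip_width: 0.224
```

```bash
python3 tilt.py
```

```text
slope [ 0.0028 -0.0023] z@press 0.06628368823185735 9.15 [ 0.55867267  0.00409702 -0.02279243] [0.75752451 5.6106783  0.27802252]
```

Snug and level. I back off, rise, shut the fingers and go over the corner.

Call:
apply_moves --moves '[{"delta_pos": [0, 4, 0], "turn": [0, 0, 0]}, {"delta_pos": [0, 12, 0], "turn": [0, 0, 0]}, {"delta_pos": [0, 14, 0], "turn": [0, 0, 0]}, {"delta_pos": [0, 0, 30], "turn": [0, 0, 0]}, {"delta_pos": [0, 0, 40], "turn": [0, 0, 0]}, {"delta_pos": [0, 0, 40], "turn": [0, 0, 0]}, {"delta_pos": [0, 0, 0], "turn": [0, 0, 0]}, {"delta_pos": [0, 0, 0], "turn": [0, 0, 0]}]' --grip 0

```text
clock: 9.82
ee_pos: [0.5542, 0.0368, 0.0886]
eef_rot: [-3.131, 0.256, -0.019]
wrist_force: [-0.5, -0.7, -0.6]
grip_width: 0.002
```

```bash
python3 tilt.py; python3 wv.py sc5.png
```

```text
slope [ 0.0019 -0.002 ] z@press 0.06651106952999163 9.8667 [0.55538104 0.03679805 0.08947633] [ 0.91489816 -0.24199239  0.93183059]
9.9167 [0.55457185 0.03668837 0.08816806] [0.09998696 1.01551169 0.21167073]
[([270, 219], [0.5184, -0.0031]), ([254, 222], [0.5211, -0.0582]), ([256, 235], [0.5866, -0.0632]), ([272, 234], [0.594, -0.012])]
```

Call:
apply_moves --moves '[{"delta_pos": [-2, -35, 0], "turn": [0, 0, 0.05]}, {"delta_pos": [-2, -35, -5], "turn": [0, 0, 0.05]}, {"delta_pos": [-2, -30, -5], "turn": [0, 0, 0]}, {"delta_pos": [-1, -14, -10], "turn": [0, 0, 0]}, {"delta_pos": [0, 0, 0], "turn": [0, 0, 0]}, {"delta_pos": [0, 0, 0], "turn": [0, 0, 0]}]'

```text
clock: 10.47
ee_pos: [0.5402, -0.0787, 0.0575]
eef_rot: [-3.137, 0.087, 0.005]
wrist_force: [0.2, 0.8, 0.3]
grip_width: 0.004
```

Contact earlier came at a reported z of about 0.032.

Call:
apply_moves --moves '[{"delta_pos": [4, -4, -8], "turn": [0, 0, 0]}, {"delta_pos": [3, -4, -6], "turn": [0, 0, 0]}, {"delta_pos": [0, 0, -3], "turn": [0, 0, 0]}, {"delta_pos": [0, 0, 0], "turn": [0, 0, 0]}]'

```text
clock: 10.8
ee_pos: [0.5466, -0.0844, 0.0367]
eef_rot: [-3.136, 0.084, 0.011]
wrist_force: [-0.4, -0.2, 0.4]
grip_width: 0.008
```

Call:
apply_moves --moves '[{"delta_pos": [0, 0, -2], "turn": [0, 0, 0]}, {"delta_pos": [0, 0, -2], "turn": [0, 0, 0]}]'

```text
clock: 10.97
ee_pos: [0.5469, -0.0834, 0.0329]
eef_rot: [-3.136, 0.082, 0.011]
wrist_force: [-8.0, 0.3, 19.4]
grip_width: 0.005
```

Call:
apply_moves --moves '[{"delta_pos": [0, 0, -2], "turn": [0, 0, 0]}, {"delta_pos": [0, 0, -2], "turn": [0, 0, 0]}]'

```text
clock: 11.13
ee_pos: [0.5469, -0.0835, 0.0329]
eef_rot: [-3.137, 0.079, 0.014]
wrist_force: [-8.3, 0.5, 16.6]
grip_width: 0.008
```

The corner is solid at 16–19 N with no sinking. I ease to about 10 N and hold for over a second.

Call:
apply_moves --moves '[{"delta_pos": [0, 0, -1.3], "turn": [0, 0, 0]}, {"delta_pos": [0, 0, -1.3], "turn": [0, 0, 0]}, {"delta_pos": [0, 0, -1.3], "turn": [0, 0, 0]}, {"delta_pos": [0, 0, -1.3], "turn": [0, 0, 0]}, {"delta_pos": [0, 0, -1.3], "turn": [0, 0, 0]}, {"delta_pos": [0, 0, -1.3], "turn": [0, 0, 0]}]'

```text
clock: 11.63
ee_pos: [0.5471, -0.0836, 0.033]
eef_rot: [3.14, -0.072, -0.014]
wrist_force: [-4.1, -0.8, 7.7]
grip_width: 0.008
```

Call:
apply_moves --moves '[{"delta_pos": [0, 0, -1.3], "turn": [0, 0, 0]}, {"delta_pos": [0, 0, -1.3], "turn": [0, 0, 0]}, {"delta_pos": [0, 0, -1.3], "turn": [0, 0, 0]}, {"delta_pos": [0, 0, -1.3], "turn": [0, 0, 0]}, {"delta_pos": [0, 0, -1.3], "turn": [0, 0, 0]}, {"delta_pos": [0, 0, -1.3], "turn": [0, 0, 0]}]'

```text
clock: 12.13
ee_pos: [0.5472, -0.0838, 0.033]
eef_rot: [3.135, -0.066, -0.015]
wrist_force: [-4.6, -1.0, 8.0]
grip_width: 0.004
```

```bash
python3 tilt.py
```

```text
slope [ 0.0018 -0.0024] z@press 0.06648339374810332 12.1833 [ 0.54721023 -0.083763    0.03299993] [-5.07899674 -0.30479258  9.28953866]
```

The box is level under the press. I hold slightly firmer to be well above 8 N, then lift clear.

Call:
apply_moves --moves '[{"delta_pos": [0, 0, -1.8], "turn": [0, 0, 0]}, {"delta_pos": [0, 0, -1.8], "turn": [0, 0, 0]}, {"delta_pos": [0, 0, -1.8], "turn": [0, 0, 0]}, {"delta_pos": [0, 0, -1.8], "turn": [0, 0, 0]}, {"delta_pos": [0, 0, -1.8], "turn": [0, 0, 0]}, {"delta_pos": [0, 0, -1.8], "turn": [0, 0, 0]}, {"delta_pos": [0, 0, -1.8], "turn": [0, 0, 0]}, {"delta_pos": [0, 0, -1.8], "turn": [0, 0, 0]}, {"delta_pos": [0, 0, -1.8], "turn": [0, 0, 0]}, {"delta_pos": [0, 0, -1.8], "turn": [0, 0, 0]}]'

```text
clock: 13.02
ee_pos: [0.5474, -0.084, 0.0329]
eef_rot: [3.128, -0.055, -0.018]
wrist_force: [-6.6, -0.9, 11.7]
grip_width: 0.004
```

Call:
apply_moves --moves '[{"delta_pos": [0, 0, 3], "turn": [0, 0, 0]}, {"delta_pos": [0, 0, 6], "turn": [0, 0, 0]}, {"delta_pos": [0, 0, 20], "turn": [0, 0, 0]}, {"delta_pos": [0, 0, 40], "turn": [0, 0, 0]}, {"delta_pos": [-15, 0, 35], "turn": [0, 0, 0]}, {"delta_pos": [-25, 30, 10], "turn": [0, 0, 0]}, {"delta_pos": [-25, 30, 10], "turn": [0, 0, 0]}, {"delta_pos": [-25, 30, 0], "turn": [0, 0, 0]}, {"delta_pos": [-25, 30, 0], "turn": [0, 0, 0]}, {"delta_pos": [0, 0, 0], "turn": [0, 0, 0]}, {"delta_pos": [0, 0, 0], "turn": [0, 0, 0]}]'

```text
clock: 13.93
ee_pos: [0.4297, 0.042, 0.1683]
eef_rot: [3.13, -0.054, 0.001]
wrist_force: [-0.2, -0.2, 0.0]
grip_width: 0.005
```

```bash
python3 tilt.py; python3 wv.py sc6.png; python3 - <<'E'
from h import *
t=snap('top','top6.png');f=t['frame'];g=((f.min(2)>100)).astype(np.uint8);P=cloud(t);m=((P[...,2]>.05)&(P[...,2]<.085)).astype(np.uint8)
m[:130]=0;m[232:]=0;m[:,:305]=0;m[:,385:]=0
ct=max(cv2.findContours(cv2.morphologyEx(m,cv2.MORPH_CLOSE,np.ones((9,9))),0,2)[0],key=cv2.contourArea)
print('box',cv2.minAreaRect(np.array([onz(t,*p[0],.068)[:2] for p in ct],np.float32)))
E
```

```text
slope [ 0.0017 -0.0012] z@press 0.06659121047193906 13.9833 [0.42972873 0.04192962 0.16818683] [ 0.60151102  0.15781259 -0.19368621]
14.0333 [0.43021554 0.04110746 0.16792566] [ 0.64430103 -0.72207378  0.22163906]
[([269, 217], [0.5073, -0.0042]), ([254, 222], [0.5211, -0.0582]), ([257, 235], [0.5873, -0.0601]), ([271, 234], [0.5932, -0.0152]), ([272, 224], [0.5453, -0.0018])]
box ((0.655888557434082, -0.1656167209148407), (0.18248169124126434, 0.26558300852775574), 86.93157958984375)
```

View pics/z_sc6.png

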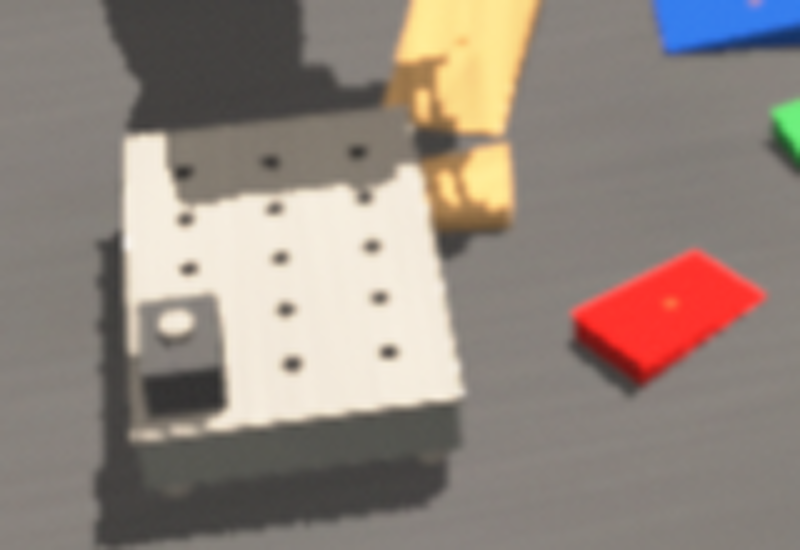

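The picture shows the wedge under the box's near-left corner, with its heel at crop (510,185). The box is level and unmoved, and the arm is clear.

```bash
python3 -c "
from plant import r
print(r.job_done())"
```

```text
the job is handed in; nothing more can be done
None
```

The wedge is snug under the short foot, the box stands level, and the job is handed in at about 14 s; no verdict came back.

- **Rock test:** I pressed the corner over the short foot. The box tilted about 0.06 rad and the press point sank about 7–8 mm.
- **Wedging:** I pushed the small yellow wedge in, heel behind, with a slight turn to bring it onto the foot line. It met the foot with about 5–8 N of push.
- **Proof press:** I pressed the same corner for about 2 s at 8–19 N. The measured slope stayed at or below about 0.003 rad, the same as an untouched box.

**Last checks:**
- The box centre is within 1 mm of where it started and it is level within noise.
- The wrist force is zero and the arm is well clear.

**What disagreed or was not measured:**
- The reported tool height read about 36 mm lower than the fingertips seen by the cameras. I worked from depth pictures and force instead.
- The thin end is hidden under the box, so snugness rests on the push force and the unyielding proof press. The centring, within a few millimetres, rests on the visible heel.

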